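# Nudge the lens into its cell and swing the keeper over it

## Task

With a fingertip, gently push the loose brass-rimmed lens across the aluminium block until it drops flat into the round cell. Then push the red knob of the yellow keeper round until the keeper arm is fully home over the seated lens, and leave both. Slide the lens only, never pinch or lift it or push it off the block, and leave the other things on the bench where they are.

Things in the scene. Friction and masses are not known exactly. Their poses are not given: they have to be found in the camera images.
- lens: loose round lens in a brass rim with a blue face, a plain disc 56 mm in diameter and 10 mm thick, about 60 g; origin at the centre of its underside, z up out of its blue face. It starts flat on the block's deck, clear of the cell, on the half of the block toward its +y end, 75 to 110 mm from the cell's centre
- lens_block: aluminium block fixed to the bench, 130 mm (its x) by 230 mm (its y) by 24 mm high, flat bare deck (top face) 24 mm above the bench; origin at the centre of its underside, z up. Deck has one round cell and the keeper
- cell (a point): centre of the cell's mouth, level with the deck: a round flat-bottomed recess 60 mm in diameter and 10 mm deep with a black floor, 45 mm from the block's centre toward its -y end. A lens lying in it is flush with the deck and its origin is 14 mm above the block's underside. The lens begins to tip in when its centre is about 10 mm from the cell's centre and drops flat when within about 2 mm
- keeper (a joint): angle of the keeper arm about its upright pivot, rad: 0 = fully home against its stop, arm pointing along the block's +y across the middle of the cell; grows clockwise seen from above, toward the block's +x side, up to 1.6. Starts at 1.1 to 1.5 (arm clear of the cell); it stays where it is left and needs about 1 N at the knob. Yellow arm 12 mm wide, from the pivot to 54 mm out, its underside 2.5 mm and its top 6.5 mm above the deck
- keeper_knob (a point): top centre of the red knob that stands on the keeper arm 50 mm from the pivot: an upright cylinder 12 mm in diameter, top 22.5 mm above the deck; with the keeper home it stands about over the cell's centre (3 mm beyond it)
- keeper_pivot (a point): axis of the keeper's pivot, at deck level, 47 mm from the cell's centre toward the block's -y end; the steel pivot boss is 18 mm in diameter and 9 mm high
- tweezers: bystander: steel tweezers 122 mm long, lying beside the block on the side of its +x; origin at the centre of the underside
- green_tape: bystander: roll of green tape lying flat, 52 mm in diameter, 14 mm high, beside the block on its -x side; origin at the centre of the underside
- label_roll: bystander: roll of white labels, 75 mm in diameter, 58 mm high, to the left; origin at the centre of the underside
- side_cutters: bystander: side cutters with red handles, 94 mm long, to the right; origin at the centre of the underside
- small_box_dark: bystander: dark box 40 x 75 x 32 mm, to the right; origin at the centre of the underside
- phone: bystander: black phone 69 x 142 x 9 mm lying flat, to the left; origin at the centre of the underside
There are look-alikes about, which are no part of the job. Of the things that look like the lens, the largest one is meant.

How it is judged:
By the outcome, as a careful person would: the job done as asked, in the order asked, and still so for the second after the job is handed in, with the robot touching nothing.
It also fails if it takes over 51 s, if anything falls off the work surface, if the arm or the gripper's body presses on something with over 40 N, if the wrist force passes 120 N, or if a joint passes its speed limit or range.

## Robot

A 6-joint arm with a two-finger parallel gripper is mounted at the origin on a cart in front of the work surface, level with it; the furniture and walls round the work are solid. World frame = base frame: x ahead of the robot, y to its left, z up, the work surface at z = 0. Lengths are in mm, angles in rad, forces in N, time in s.
With the tool pointing down it reaches from about 350 to 875 mm from the base axis. Payload 4.2 kg.
Tool frame: the origin (TCP) lies at the very end of the fingers, on their centre line; the grasp point (between the pads) lies 19 mm behind it (pinch_z is the distance from the TCP to the grasp point, in mm); z points along the fingers, y is the line along which they close (so a half turn about z gives the same grasp; the last joint's range is limited). The gripper opens to 85 mm and grips with 20 to 120 N. Pads are 22 mm wide; open, the fingers measure 114 mm over their backs; the gripper's body (76 mm by 85 mm) begins 54 mm behind the grasp point. The pads swing forward as they close: fully open they stand 13 mm farther back than shut.
Start: joints at [1.445, 0.385, 0.008, 0, -1.194, -0.259], TCP at [234.575, 579.287, 231.312] pointing down, gripper open.
Joint ranges: [-3.14, 3.14], [-1.21, 2.06], [-1.07, 1.41], [-3.16, 2.05], [-2.99, -0.16], [-3.1, 3.1]. Speed limits (rad/s): [2.79, 2.79, 3.14, 3.14, 3.14, 3.14].

## Interface

Orientations are given as a unit quaternion [x, y, z, w].
In Python, from bench import * gives the robot as it stands.
- The arm moves only by the tool arm_command, never from a script. Its argument "steps" is one flat list of numbers, 4 for each row, row after row: the shift along the tool's x, y, z in m, then the turn about the tool's z in rad. In form: [tx, ty, tz, roll, tx, ty, tz, roll, ...]. A call has 1 to 20 rows; each row shifts and turns the commanded pose from where the row before left it, along the tool's axes as they then stand; what a row does not reach is not made up. A row lasts 1/8 s, in which the tool goes at most 62.5 mm and 10.7 degrees, less where a joint would pass 70% of its speed; a pose out of reach is approached as far as the arm can. A call with a gripper value outside its range is refused whole. "grip" is the finger opening in m, from 0 to 0.0854, set as the call begins (left out, the last holds). The fingers move at their own pace and stop on an object; the grip force is fixed at half the most. Time passes only in rows, so rows that do not move let the fingers close. It gives the time, the measured TCP pose, the force, the opening and the grip force at its end, in the units of the state.
- read_state(): the state, without advancing time (a new reading comes with each control period).
- get_image(name): name is "scene" or "top"; returns the picture (400x640x3 uint8, red, green, blue); there is no depth.
- get_calibration(name): a dict with "camera_matrix" (3x3 intrinsics, pixels), "cam_to_world" (4x4, takes a point from camera to world coordinates). Camera axes: x right, y down, z forward; pixel columns grow to the right and rows downward; lengths in mm; the calibration is good to about 2 mm. A picture is of the moment at which its call begins. get_calibration takes no time and is no camera call.
- job_done(): hands the job in; it is judged then, once.
The state is a dict: "clock": time; "joints": joint angles; "joint_vel": joint speeds; "joint_efforts": joint torques, N m; "position": TCP position; "ee_rot": TCP orientation; "contact_force": force on the tool from outside, world axes, zero at the start; "wrist_torque": the same for the moment, N m; "gripper_width": finger opening in mm; "grasp_force": force on a finger pad.
Only numpy, scipy, OpenCV 4.12 (cv2) and the standard library are available. Lean on these libraries where they do the work, as an engineer would, in place of code of your own. Each camera call takes 0.05 s, during which the arm holds its last target. There are 200 camera calls.

## Working session

There is one attempt and no reset: what is moved stays moved. The work goes in short steps, Python scripts to look and compute and a tool call to move; the robot and the scene stay as the last step left them, time stands still between calls to the robot, and variables do not carry over. Pictures are saved under pics/ and viewed, at most 10 in all, crops included, and the job is handed in when it is done.

Besides the shell and the picture viewer there is one more tool, called after ">>>" by a JSON object that holds its "api" and its "payload", one argument or row to a line. arm_command: Moves the arm, as the interface text tells. Its arguments: {"type":"object","properties":{"steps":{"type":"array","items":{"type":"number"}},"grip":{"type":"number"}},"required":["steps"]}

```bash
mkdir -p pics; cat > h.py <<'E'
from bench import *
import numpy as np, cv2
def save(n,f,crop=None,s=1):
    im=get_image(n); o=im[...,::-1]
    if crop: a,b,c,d=crop; o=o[b:d,a:c]
    o=cv2.resize(np.ascontiguousarray(o),None,fx=s,fy=s,interpolation=cv2.INTER_CUBIC)
    cv2.imwrite('pics/'+f,o); return im
def ray(n,uv,z):
    c=get_calibration(n);K=np.array(c['camera_matrix']);T=np.array(c['cam_to_world'])
    d=T[:3,:3]@np.linalg.solve(K,[uv[0],uv[1],1]);o=T[:3,3]
    return o+d*(z-o[2])/d[2]
def proj(n,p):
    c=get_calibration(n);K=np.array(c['camera_matrix']);T=np.array(c['cam_to_world'])
    q=K@(T[:3,:3].T@(np.array(p)-T[:3,3]));return q[:2]/q[2]
E
python3 - <<'E'
from h import *
save('top','t0.png',None,1.25);save('scene','s0.png',None,1.25)
s=read_state();print(s['clock'],s['position'],s['ee_rot'],s['contact_force'])
for n in('top','scene'):print(get_calibration(n))
E
```

```text
0.1 [234.38537092 578.79410568 230.32403288] [ 9.81531277e-01 -1.91299090e-01 -1.41204894e-04  9.94904024e-04] [-0.11553094  0.21992349 -0.59560352]
{'camera_matrix': array([[442.89169715,   0.        , 310.72584035],
       [  0.        , 442.89169715, 194.53930478],
       [  0.        ,   0.        ,   1.        ]]), 'cam_to_world': array([[ 9.81474534e-03, -9.79335422e-01,  2.02004462e-01,
         2.75970712e+02],
       [-9.99950630e-01, -9.92590164e-03,  4.62730977e-04,
        -8.65640420e-01],
       [ 1.55190758e-03, -2.01999030e-01, -9.79384492e-01,
         1.17532025e+03],
       [ 0.00000000e+00,  0.00000000e+00,  0.00000000e+00,
         1.00000000e+00]])}
{'camera_matrix': array([[498.36398385,   0.        , 325.0597109 ],
       [  0.        , 498.36398385, 206.49206321],
       [  0.        ,   0.        ,   1.        ]]), 'cam_to_world': array([[ 5.04692891e-01, -5.79197033e-01,  6.40168636e-01,
        -2.65532740e+02],
       [-8.63219473e-01, -3.48635165e-01,  3.65110481e-01,
        -4.38971099e+02],
       [ 1.17143902e-02, -7.36874697e-01, -6.75927847e-01,
         8.81700519e+02],
       [ 0.00000000e+00,  0.00000000e+00,  0.00000000e+00,
         1.00000000e+00]])}
```

View pics/t0.png

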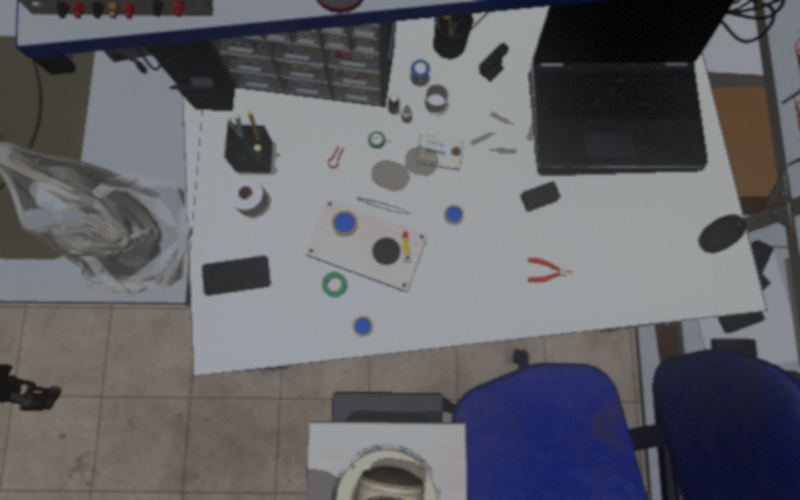

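View pics/s0.png

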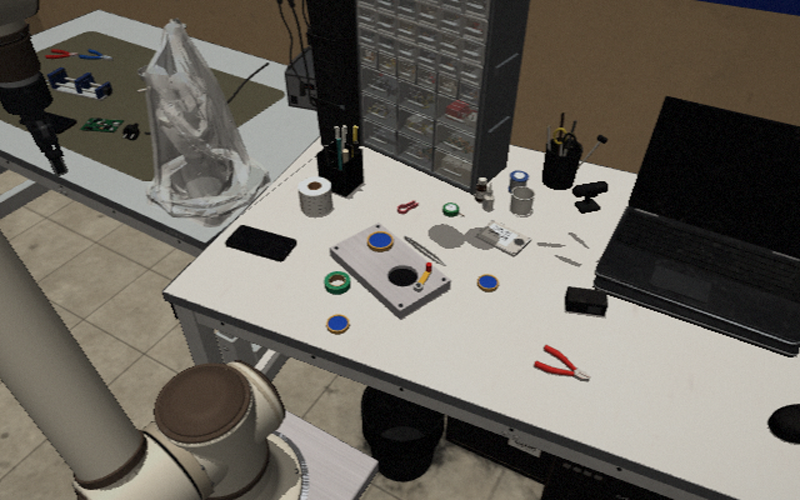

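Lens candidates in the top view (shown at 1.25x): (344,223) on the block, (454,214) and (363,326) on the bench. The one on the block looks largest and lies on the deck, so it fits the description. I'll confirm it in a crop and measure.

```bash
cat > m.py <<'E'
from h import *
import sys
def blobs(n,im,lo,hi,z,amin=30,roi=None):
    h=cv2.cvtColor(im,cv2.COLOR_RGB2HSV);m=cv2.inRange(h,lo,hi)
    if roi: k=np.zeros_like(m);a,b,c,d=roi;k[b:d,a:c]=1;m*=k
    N,l,s,c=cv2.connectedComponentsWithStats(m)
    return [(s[i,4],s[i,:4].tolist(),c[i].round(1).tolist(),ray(n,c[i],z)[:2].round(1).tolist()) for i in range(1,N) if s[i,4]>=amin]
E
python3 - <<'E'
from m import *
t=save('top','t1.png',(235,150,355,240),6);s=get_image('scene')
for n,im,r in(('top',t,(235,150,390,280)),('scene',s,(240,170,420,275))):
    print(n,'blue',blobs(n,im,(100,120,60),(130,255,255),34,30,r))
    print(n,'red',blobs(n,im,(0,150,60),(6,255,255),46.5,4,r), 'yel',blobs(n,im,(15,120,80),(35,255,255),30,8,r))
    print(n,'black',blobs(n,im,(0,0,0),(180,255,60),14,60,r))
E
```

```text
top blue [(np.int32(94), [358, 166, 11, 11], [362.9, 170.9], [577.1, -138.4]), (np.int32(180), [268, 171, 15, 15], [275.1, 177.8], [555.8, 94.6]), (np.int32(112), [284, 255, 12, 12], [289.7, 260.5], [338.9, 51.6])]
top red [] yel [(np.int32(43), [323, 189, 4, 14], [324.3, 195.6], [509.7, -36.3])]
top black [(np.int32(262), [300, 192, 19, 18], [308.7, 200.5], [499.1, 5.0])]
scene blue [(np.int32(150), [296, 187, 17, 11], [303.7, 191.8], [557.6, 95.0]), (np.int32(98), [384, 221, 13, 9], [390.0, 225.0], [561.1, -149.4]), (np.int32(131), [263, 253, 15, 11], [269.8, 258.0], [324.5, 39.2])]
scene red [(np.int32(25), [341, 210, 4, 7], [342.6, 213.0], [527.1, -36.5])] yel [(np.int32(14), [302, 185, 12, 6], [307.9, 186.4], [585.6, 99.8]), (np.int32(48), [294, 187, 20, 14], [302.0, 196.5], [543.4, 91.3]), (np.int32(46), [335, 217, 9, 10], [339.1, 221.5], [511.8, -35.9]), (np.int32(33), [382, 225, 17, 8], [390.0, 229.8], [549.9, -155.0]), (np.int32(38), [262, 259, 17, 8], [270.0, 263.9], [312.9, 30.7])]
scene black [(np.int32(260), [311, 215, 23, 14], [321.7, 221.3], [505.0, 9.3]), (np.int32(61), [260, 227, 20, 8], [270.3, 231.7], [409.0, 98.1])]
```

View pics/t1.png

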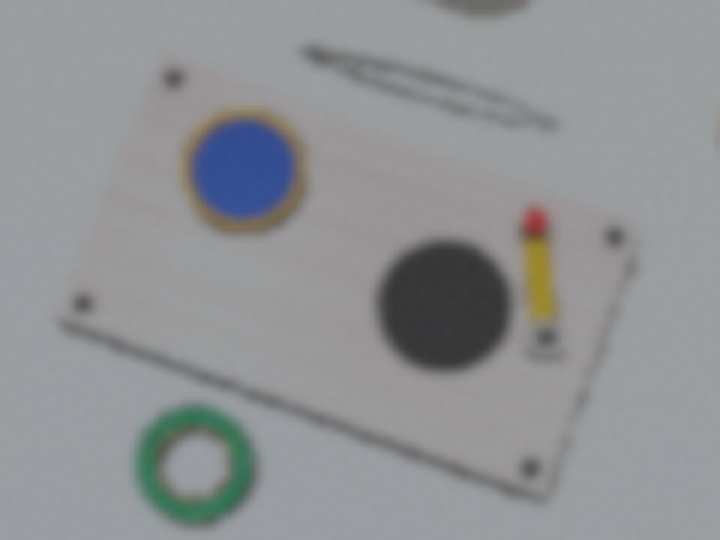

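Confirmed: the largest disc, on the block deck at top px (275,178), gives the lens at about (557, 95). Cell is at about (497, 5), 108 mm away, which matches the description. The block's +y axis points along about (0.34, 0.94). I'll close the fingers and go above the spot behind the lens.

>>> {"api": "arm_command", "payload": {
  "steps": [0.0409, 0.0229, 0, 0, 0.0409, 0.0229, 0, 0, 0.0409, 0.0229, 0, 0, 0.0409, 0.0229, 0, 0, 0.0409, 0.0229, 0, 0, 0.0409, 0.0229, 0, 0, 0.0409, 0.0229, 0, 0, 0.0409, 0.0229, 0, 0, 0.0409, 0.0229, 0, 0, 0.0409, 0.0229, 0, 0, 0.0409, 0.0229, 0, 0, 0.0409, 0.0229, 0, 0, 0, 0, 0, -0.1715, 0, 0, 0, -0.1715, 0, 0, 0, -0.1715, 0, 0, 0, -0.1715, 0, 0, 0, -0.1715, 0, 0, 0, -0.1715, 0, 0, 0, -0.1715, 0, 0, 0, -0.1715],
  "grip": 0
}}

```text
clock: 2.7
position: [586.2, 140.3, 231.0]
ee_rot: [0.879, 0.476, -0.0, -0.0]
contact_force: [0.9, 0.3, 0.1]
gripper_width: 0.1
grasp_force: 0.0
```

```bash
cat >> h.py <<'E'
from scipy.spatial.transform import Rotation as Ro
def tool(p):
    "shift in tool axes (mm) to world point p, and tool x heading"
    s=read_state();R=Ro.from_quat(s['ee_rot']).as_matrix()
    print('pos',s['position'].round(1),'xhead',np.degrees(np.arctan2(R[1,0],R[0,0])).round(1),'F',s['contact_force'].round(1),'t',s['clock'],'w',s['gripper_width'])
    return (R.T@(np.array(p)-s['position'])).round(1)
E
python3 - <<'E'
from m import *
print('joints',read_state()['joints'])
# block axes from screws (crop px/6 + offset), deck height
P=[ray('top',(235+(a)/6,150+b/6),24)[:2] for a,b in((174,78),(615,236),(530,468),(82,303))]
c=np.mean(P,0);y=(P[0]-P[1]+P[3]-P[2]);y/=np.linalg.norm(y);print('centre',c,'y',y,'cell',c-45*y,'pivot',c-92*y)
print('pivot seen',ray('top',(325.8,205.8),33),'knob',ray('top',(324.2,187),46.5))
cell=c-45*y;L=np.array([556.7,94.8]);u=L-cell;u/=np.linalg.norm(u);print('u',u,'head',np.degrees(np.arctan2(u[1],u[0])))
b=L+u*48;print('behind',b,tool([*b,27]))
E
```

```text
joints [ 5.03183739e-01  3.47419407e-01 -4.93665727e-02 -1.49306157e-04
 -1.17460496e+00  2.06043544e+00]
centre [511.83666251  46.135619  ] y [0.33730746 0.94139454] cell [496.65782702   3.77286468] pivot [480.80437661 -40.47267871]
pivot seen [481.86029739 -40.11277277  33.        ] knob [529.2577713  -35.32361931  46.5       ]
u [0.55061391 0.83476004] head 56.590860174254836
pos [586.2 140.3 231. ] xhead 56.9 F [0.9 0.3 0.1] t 2.7 w 0.09456627848764664
behind [583.12946759 134.86848192] [ -6.1   0.5 204. ]
```

Block geometry, pivot and knob all agree within 1–2 mm. Descending behind the lens.

>>> {"api": "arm_command", "payload": {
  "steps": [0, 0.0005, 0.04, 0, 0, 0, 0.045, 0, 0, 0, 0.045, 0, 0, 0, 0.04, 0, 0, 0, 0.02, 0, 0, 0, 0.01, 0, 0, 0, 0.004, 0, 0, 0, 0, 0]
}}

```text
clock: 3.7
position: [587.2, 140.3, 27.9]
ee_rot: [0.881, 0.474, 0.001, 0.0]
contact_force: [0.5, -0.0, 0.4]
gripper_width: -0.2
grasp_force: 0.0
```

>>> {"api": "arm_command", "payload": {
  "steps": [-0.004, 0, 0, 0, -0.004, 0, 0, 0, -0.004, 0, 0, 0, -0.004, 0, 0, 0, -0.004, 0, 0, 0, -0.004, 0, 0, 0, -0.004, 0, 0, 0, -0.004, 0, 0, 0, -0.004, 0, 0, 0, -0.004, 0, 0, 0]
}}

```text
clock: 4.95
position: [564.6, 106.5, 27.3]
ee_rot: [0.881, 0.474, 0.0, 0.0]
contact_force: [0.6, 0.1, 0.7]
gripper_width: 0.0
grasp_force: 0.4
```

```bash
cat > look.py <<'E'
from m import *
t=get_image('top');s=save('scene',__import__('sys').argv[1],(250,140,410,260),5)
print(blobs('top',t,(100,120,60),(130,255,255),34,20,(250,150,345,240)),'\n',blobs('scene',s,(100,120,60),(130,255,255),34,20,(280,170,370,240)))
print('to cell',tool([496.7,4.3,27]))
E
python3 look.py s1.png
```

```text
[(np.int32(162), [277, 177, 14, 14], [283.4, 183.3], [540.9, 72.3])] 
 [(np.int32(156), [300, 193, 17, 11], [308.1, 198.1], [542.5, 72.2])]
pos [564.1 106.1  27.2] xhead 56.5 F [-0.8 -0.1  0.8] t 5.05 w 0.42599724474160566
to cell [-1.221e+02 -1.000e-01  3.000e-01]
```

View pics/s1.png

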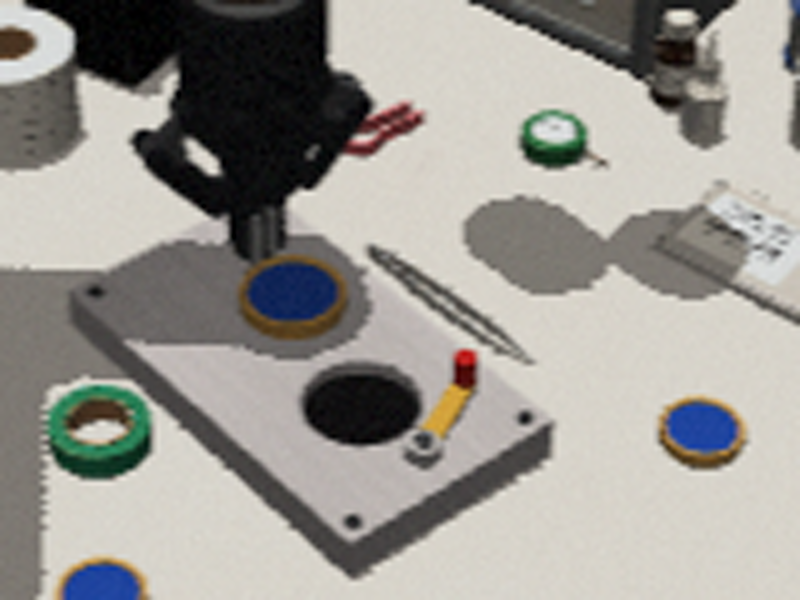

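The lens slides straight ahead of the finger at about (542, 72), 81 mm from the cell, with no sideways drift. Continuing.

>>> {"api": "arm_command", "payload": {
  "steps": [-0.004, 0, 0, 0, -0.004, 0, 0, 0, -0.004, 0, 0, 0, -0.004, 0, 0, 0, -0.004, 0, 0, 0, -0.004, 0, 0, 0, -0.004, 0, 0, 0, -0.004, 0, 0, 0, -0.004, 0, 0, 0, -0.004, 0, 0, 0, -0.004, 0, 0, 0, -0.004, 0, 0, 0, -0.004, 0, 0, 0, -0.004, 0, 0, 0, -0.004, 0, 0, 0, -0.004, 0, 0, 0]
}}

```text
clock: 7.05
position: [529.4, 53.1, 27.4]
ee_rot: [0.881, 0.474, 0.0, 0.0]
contact_force: [0.3, 0.6, 0.4]
gripper_width: 0.1
grasp_force: 0.2
```

```bash
python3 look.py s2.png
```

```text
[(np.int32(164), [297, 190, 14, 14], [303.2, 196.4], [506.3, 19.3])] 
 [(np.int32(174), [310, 208, 18, 12], [318.9, 213.4], [507.6, 19.3])]
pos [529.   52.9  27.3] xhead 56.5 F [-0.9 -0.7 -0.1] t 7.15 w -0.010920537018619947
to cell [-58.3  -0.2   0.3]
```

>>> {"api": "arm_command", "payload": {
  "steps": [-0.002, 0, 0, 0, -0.002, 0, 0, 0, -0.002, 0, 0, 0, -0.002, 0, 0, 0, -0.002, 0, 0, 0, -0.002, 0, 0, 0, -0.002, 0, 0, 0, -0.002, 0, 0, 0, -0.002, 0, 0, 0, -0.001, 0, 0, 0, 0, 0, 0, 0, 0, 0, 0, 0]
}}

```text
clock: 8.65
position: [519.0, 37.4, 27.3]
ee_rot: [0.881, 0.474, 0.0, 0.0]
contact_force: [0.1, 1.2, 0.8]
gripper_width: -0.2
grasp_force: 0.0
```

```bash
python3 look.py s3.png
```

```text
[(np.int32(158), [302, 194, 14, 14], [308.3, 200.4], [495.5, 5.9])] 
 [(np.int32(179), [313, 214, 18, 13], [321.6, 220.0], [490.9, 1.5])]
pos [519.   37.5  27.3] xhead 56.6 F [-0.1 -0.1 -0.3] t 8.75 w 0.20141743934130965
to cell [-40.   -0.3   0.3]
```

View pics/s3.png

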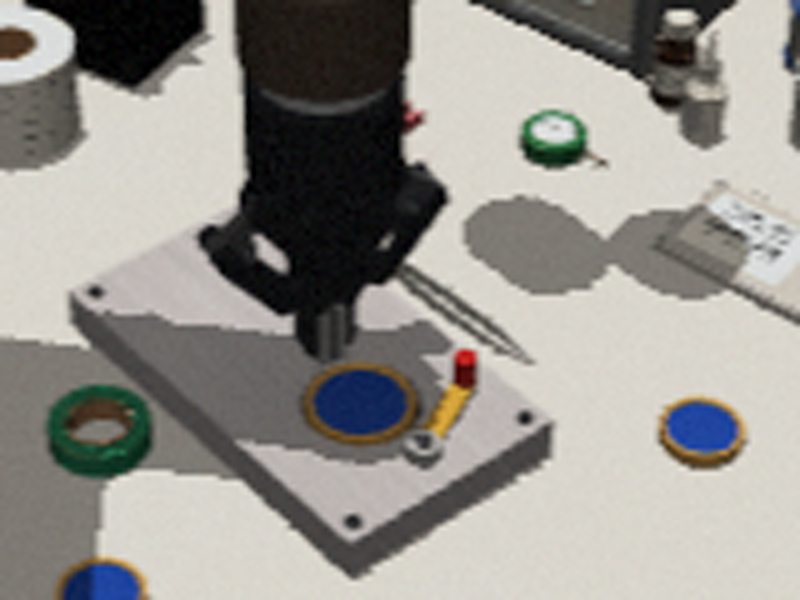

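The lens sits flush in the cell: its blue face coincides with the former black mouth at scene px (322,220). I'll back off, lift, and go round to the far side of the red knob.

>>> {"api": "arm_command", "payload": {
  "steps": [0.003, 0, 0, 0, 0, 0, -0.03, 0, 0, 0, -0.03, 0, -0.0127, 0.0164, 0, 0, -0.0127, 0.0164, 0, 0, -0.0127, 0.0164, 0, 0, -0.0127, 0.0164, 0, 0, -0.0127, 0.0164, 0, 0, 0, 0, 0, 0.172, 0, 0, 0, 0.172, 0, 0, 0, 0.172, 0, 0, 0, 0.172, 0, 0, 0, 0.172, 0, 0, 0, 0.172, 0, 0, 0, 0.172, 0, 0, 0, 0.172, 0, 0, 0, 0.172, 0, 0, 0, 0.172, 0, 0, 0, 0.172]
}}

```text
clock: 11.12
position: [554.2, -58.1, 87.3]
ee_rot: [0.898, -0.44, -0.0, -0.0]
contact_force: [-0.5, -0.7, -0.8]
gripper_width: -0.1
grasp_force: 0.0
```

```bash
python3 - <<'E'
from m import *
s=get_image('scene');print(blobs('scene',s,(0,150,60),(6,255,255),40,4,(320,190,370,240)))
print(tool([554,-58.3,35]))
E
```

```text
[(np.int32(24), [341, 210, 4, 7], [342.5, 213.2], [532.5, -33.6])]
pos [554.2 -58.1  87.3] xhead -52.4 F [-0.  -0.6  0.2] t 11.175 w -0.04810054256855417
[ 0.1  0.3 52.3]
```

>>> {"api": "arm_command", "payload": {
  "steps": [0, 0, 0.03, 0, 0, 0, 0.016, 0, 0, 0, 0.006, 0, 0, 0, 0, 0, -0.004, 0, 0, 0, -0.004, 0, 0, 0, -0.004, 0, 0, 0, -0.004, 0, 0, 0, -0.004, 0, 0, 0, -0.004, 0, 0, 0, -0.004, 0, 0, 0, -0.004, 0, 0, 0]
}}

```text
clock: 12.68
position: [533.8, -32.9, 35.2]
ee_rot: [0.899, -0.437, -0.0, 0.0]
contact_force: [1.6, -0.7, 0.6]
gripper_width: -0.1
grasp_force: 0.6
```

>>> {"api": "arm_command", "payload": {
  "steps": [-0.004, 0, 0, 0, -0.004, 0, 0, 0, -0.004, 0, 0, 0, -0.004, 0, 0, 0, -0.004, 0, 0, 0, -0.004, 0, 0, 0, -0.004, 0, 0, 0]
}}

```text
clock: 13.55
position: [516.3, -11.1, 35.2]
ee_rot: [0.899, -0.437, -0.0, 0.0]
contact_force: [0.4, -1.3, -0.7]
gripper_width: 0.2
grasp_force: 0.7
```

```bash
python3 - <<'E'
from m import *
s=save('scene','s4.png',(270,170,390,260),6);print(blobs('scene',s,(0,150,60),(6,255,255),40,4,(290,180,370,240)))
print(tool([498,6.8,35]))
E
```

```text
[(np.int32(23), [322, 211, 5, 7], [323.9, 213.8], [507.2, 4.8])]
pos [516.1 -10.8  35.1] xhead -51.8 F [-0.7 -0.4 -0.5] t 13.6 w 0.18142505246866855
[-25.    3.3   0.2]
```

View pics/s4.png

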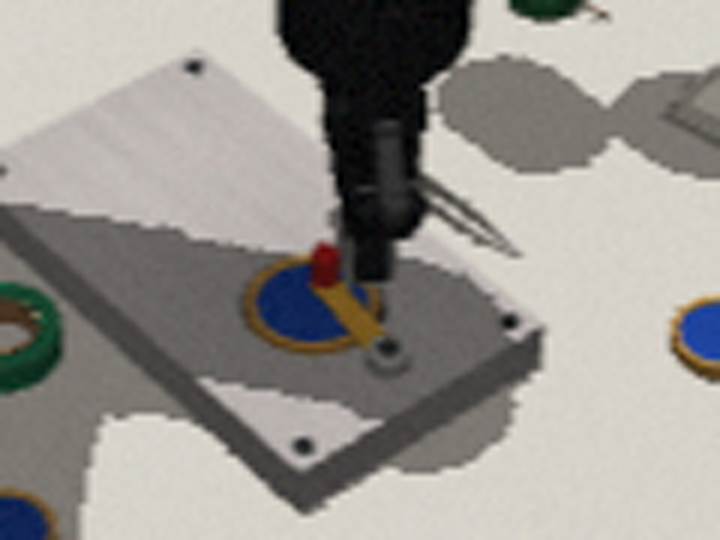

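The knob is being pushed cleanly, with the keeper over the lens and about 8 mm left. Moving to the stop in small rows and watching the force.

>>> {"api": "arm_command", "payload": {
  "steps": [-0.0015, 0, 0, 0, -0.0015, 0, 0, 0, -0.0015, 0, 0, 0, -0.0015, 0, 0, 0, 0, 0, 0, 0]
}}

```text
clock: 14.22
position: [513.3, -6.2, 35.3]
ee_rot: [0.899, -0.437, 0.0, -0.0]
contact_force: [0.4, 0.0, -0.7]
gripper_width: -0.2
grasp_force: 0.1
```

>>> {"api": "arm_command", "payload": {
  "steps": [-0.001, 0, 0, 0, -0.001, 0, 0, 0, 0, 0, 0, 0]
}}

```text
clock: 14.6
position: [512.2, -5.2, 35.4]
ee_rot: [0.899, -0.437, 0.0, 0.0]
contact_force: [1.2, -5.4, 0.3]
gripper_width: 0.1
grasp_force: 2.0
```

```bash
python3 - <<'E'
from m import *
s=get_image('scene');print(blobs('scene',s,(0,150,60),(6,255,255),40,4,(290,180,370,240)))
print(tool([498,6.8,35]))
E
```

```text
[(np.int32(23), [319, 212, 5, 7], [321.2, 214.8], [500.6, 8.6])]
pos [512.1  -5.1  35.3] xhead -51.8 F [ 0.4 -4.5 -0.8] t 14.65 w 0.19211192140386482
[-18.1   3.8   0.3]
```

>>> {"api": "arm_command", "payload": {
  "steps": [-0.001, 0, 0, 0, 0, 0, 0, 0]
}}

```text
clock: 14.9
position: [512.0, -4.9, 35.4]
ee_rot: [0.899, -0.437, 0.001, 0.0]
contact_force: [4.0, -8.5, -2.0]
gripper_width: 0.3
grasp_force: 4.3
```

>>> {"api": "arm_command", "payload": {
  "steps": [-0.001, 0, 0, 0, 0, 0, 0, 0]
}}

```text
clock: 15.15
position: [511.9, -4.7, 35.4]
ee_rot: [0.9, -0.437, 0.001, 0.0]
contact_force: [5.1, -11.6, -3.5]
gripper_width: -0.1
grasp_force: 6.3
```

The force climbs to 12 N with no further motion, so the keeper is firmly on its stop. Backing off, lifting clear and looking.

>>> {"api": "arm_command", "payload": {
  "steps": [0.004, 0, 0, 0, 0.008, 0, 0, 0, 0.01, 0, 0, 0, 0, 0, -0.02, 0, 0, 0, -0.03, 0, 0, 0, -0.04, 0, 0.03, 0, -0.04, 0, 0.04, 0, -0.02, 0, 0.04, 0, 0, 0, 0.04, 0, 0, 0, 0, 0, 0, 0]
}}

```text
clock: 16.52
position: [618.2, -140.5, 184.4]
ee_rot: [0.899, -0.439, -0.0, 0.0]
contact_force: [-0.2, -0.7, -0.7]
gripper_width: -0.2
grasp_force: 0.0
```

```bash
python3 - <<'E'
from m import *
t=get_image('top');s=save('scene','s5.png',(250,150,400,260),5)
y=blobs('top',t,(15,120,80),(35,255,255),30,8,(295,185,335,215));print(y,blobs('scene',s,(0,150,60),(6,255,255),40,4,(290,180,370,240)))
for b in y: d=np.array(b[3])-[481.2,-40.3];print('arm heading',np.degrees(np.arctan2(d[1],d[0])),np.linalg.norm(d))
print(tool([498,6.8,35]))
E
```

```text
[] [(np.int32(20), [320, 212, 4, 7], [321.1, 215.0], [500.0, 8.4])]
pos [ 616.8 -138.7  184.7] xhead -51.9 F [ 0.2  0.2 -0. ] t 16.625 w 0.0858567918377961
[-187.6    3.6  149.9]
```

View pics/s5.png

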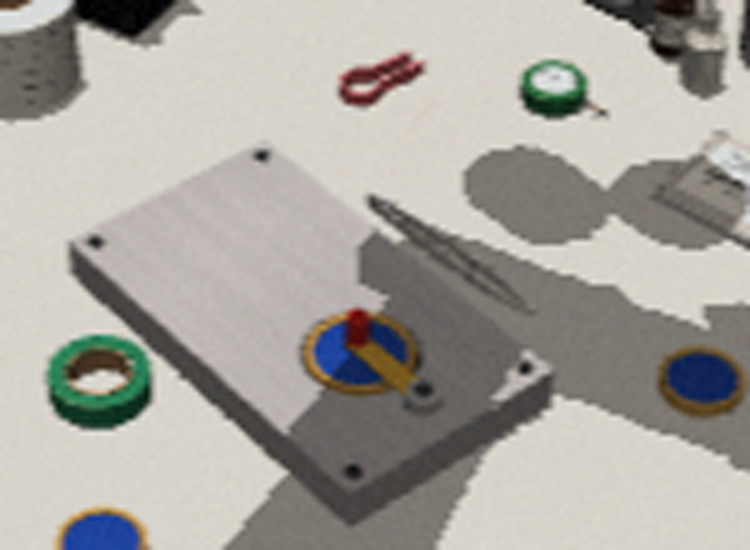

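The lens is flush in the cell and the keeper arm lies across its middle along the block's +y. The knob is at scene px (321,215), or (500, 8), against an expected (498, 7) with the same ~1.6 mm bias. The bystanders haven't moved.

```bash
python3 -c "from bench import *; print(job_done())"
```

```text
the job is handed in; nothing more can be done
None
```

The lens sits flush in the cell and the keeper is home against its stop over it, with nothing else on the bench moved; I handed the job in at about 17 s of the 51 s allowed.

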